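Unlock and lift out the slide cassette

ROBOT

A 6-joint arm with a two-finger parallel gripper is mounted at the origin on the work surface. World frame = base frame: x ahead of the robot, y to its left, z up, the work surface at z = 0. Lengths are in m, angles in rad, forces in N, time in s.
With the tool pointing down it reaches from about 0.375 to 0.9 m from the base axis. Payload 3.1 kg.
Tool frame: the origin (TCP) lies on the centre line of the jaws, within the pads' length; the fingertips stand 19 mm ahead of it and the grasp point (between the pads) is the TCP; z points along the fingers, y is the direction in which the jaws open and shut (so a half turn about z gives the same grasp; the last joint's range is limited). The gripper opens to 85 mm and grips with 20 to 120 N. Pads are 22 mm wide; open, the fingers measure 114 mm over their backs; the gripper's body (76 mm by 85 mm) begins 54 mm behind the grasp point. The pads swing forward as they close: fully open they stand 13 mm farther back than shut.
Start: joints at [-1.528, 0.527, 1.433, -0, 1.181, -0.178], TCP at [0.137, -0.61, 0.25] pointing down, gripper open.
Joint ranges: [-3.08, 3.08], [-0.75, 2.2], [0.22, 2.44], [-1.43, 4.57], [0, 2.65], [-2.85, 2.85]. Speed limits (rad/s): [2.79, 2.79, 3.14, 3.14, 3.14, 3.14].

INTERFACE

Orientations are given as a unit quaternion [x, y, z, w].
In Python, from station import manip, imaging, workorder gives the robot as it stands.
- The arm moves only by the shell command python3 -m creep 'ROWS' [FORCE]. ROWS is a JSON object of lists of equal length, an entry for each row: "claw": the finger opening in cm, from 0 to 8.54; "dp": the shift along the tool's x, y, z in cm, a list of three; "roll": the turn about the tool's z in rad. In form: {"claw": [claw, ...], "dp": [[dx, dy, dz], ...], "roll": [roll, ...]}. A call has 1 to 12 rows; each row is the pose to reach, as a shift and turn from the pose commanded when the call began, along the tool's axes at that moment; what a row does not reach only later rows make up. A row lasts 1/10 s, in which the tool goes at most 50 mm and 8.59 degrees, less where a joint would pass 70% of its speed; a pose out of reach is approached as far as the arm can. A call with a gripper value outside its range is refused whole. The fingers move at their own pace and stop on an object; FORCE is the grip in N (left out, the last holds). Time passes only in rows, so rows that repeat a pose let the fingers close. It gives the time, the measured TCP pose, the force and the opening at its end, in the units of the state.
- manip.sense(): the state, without advancing time (a new reading comes with each control period).
- imaging.snapshot(name): name is "scene" or "top" or "wrist"; returns a dict with "image" (384x512x3 uint8, red, green, blue), "z_map" (384x512 float32, m along the optical axis (not along the pixel's ray), 0 where there is no reading), "vfov" (degrees; the focal length in pixels is half the picture's height over the tangent of half this angle, whatever the lens; pixels are square), "cx", "cy" (the principal point, pixels), "R" (3x3) and "t" (3): a world point X has camera coordinates R X + t. Camera axes: x right, y down, z forward; pixel columns grow to the right and rows downward; lengths in m; the calibration is good to about 2 mm. The wrist camera is an equidistant fisheye: a pixel r from the principal point sees the ray r / f radians off the axis. A picture is of the moment at which its call begins.
- workorder.sign_off(): hands the job in, once; it reports no verdict.
The state is a dict: "t": time; "q": joint angles; "qd": joint speeds; "tau": joint torques, N m; "tcp_pos": TCP position; "tool_rot": TCP orientation; "force": force on the tool from outside, world axes, zero at the start; "ft_torque": the same for the moment, N m; "finger_gap": opening from 0.0 (shut) to 1.0 (fully open).
Only numpy, scipy, OpenCV 4.12 (cv2) and the standard library are available. Lean on these libraries where they do the work, as an engineer would, in place of code of your own. Each camera call takes 0.05 s, during which the arm holds its last target.

TASK

The microscope-slide cassette sits latched in its dock: slide the dock's transport lock by its upright grip all the way to its end stop, then pinch the cassette's two opposed side catches together and lift the cassette straight up out of the dock. Finish still holding it: upright, still, pinched by both catches, its underside at least 10 cm above the bench and clear of everything else, with the lock left open. Leave the other things on the bench where they are.

Things in the scene. Friction and masses are not known exactly. Their poses are not given: they have to be found in the camera images.
- dock: Fixed low dock, base 20 mm high, x -98 to 60, y +-70 mm. Origin on the bench below the cassette's centre. The lock is on its -x side, roughly facing the robot; y runs through both catches and is the lock's sliding direction. Guides 12 mm high fence the cassette's foot (1.2 mm play). Aluminium keepers at y +-27.5 to +-41, x +-13 mm, tops 38 mm above the bench, hold the catches' noses down.
- lock (a joint): Transport lock: steel plate, 44 mm long in y, with a black upright grip; it lies over the cassette's front tongue. Value in m along dock +y: 0 to 0.008 at the start (locked), 0.040 at the end stop (open); the tongue is free past about 0.033. Slides against 2.5 N of friction and stays where left.
- lock_grip (a point): Point in the middle of the lock's upright grip, 58 mm above the bench, 12 mm below its top. The grip is 20 (x) by 16 (y) by 34 mm tall, from 36 to 70 mm above the bench, 76 mm from the dock's origin towards dock -x; the plate under it is topped at 36 mm. Axes as the dock's; moves with the lock.
- cassette_centre (a point): Centre of the cassette's body, 32 mm above its underside; axes as the dock's while seated. A grey open-ended magazine with glass slides, 84 (x) by 30 (y) by 64 mm, about 0.2 kg, with a tongue 22 long, 20 wide, 8 mm thick at the foot of its -x end, under the lock. Seated, its underside is 20 mm and its top 84 mm above the bench.
- cassette: The same cassette with its catches; origin at the centre of its underside, axes as cassette_centre.
- catch_left (a joint): Spring catch on the cassette's +y side. Value in m: 0 released, 0.006 pressed fully in (hard stop); the spring pushes back with 2 N at 0 and 8 N at 0.006. Its nose is clear of the keeper's lip beyond 0.0035.
- catch_right (a joint): The same on the -y side; pressed towards +y.
- catch_left_pad (a point): Middle of the outer face of the left catch's black ribbed finger pad (30 mm wide in x, 28 mm tall), 48 mm above the cassette's underside, so 68 mm above the bench while seated, and 26 mm from the cassette's middle plane when released: 52 mm over both pads, 40 mm when both are fully pinched.
- catch_right_pad (a point): The same point on the right catch (-y side).
- spare: Bystander: a second, lower slide magazine without catches, 84 by 30 by 40 mm, standing loose on the bench. Origin under its centre.
- dish: Bystander: closed clear dish, 94 mm across, 17 mm high, beside the dock. Origin under its centre.
- dropper: Bystander: small amber bottle with black cap, 38 mm across, 75 mm high, beside the dock. Origin under its centre.
- slide_box: Bystander: flat grey slide box, 160 by 100 by 36 mm. Origin under its centre.
- forceps: Bystander: steel forceps lying flat beyond the dock, 125 mm long, 5 mm high. Origin under their middle.
- jar: Bystander: glass jar with white lid, 68 mm across, 80 mm high. Origin under its centre.
- tip_rack: Bystander: clear box of pipette tips, 120 by 82 by 54 mm. Origin under its centre.
Things that resemble listed ones, but are neither listed nor needed, are in the scene too. What is shaped like the cassette but yellow is not meant.

How it is judged:
By the outcome, as a careful person would: the job done as asked, in the order asked, and still so for the second after the job is handed in, while the arm keeps its last pose, push and grip.
It also fails if it takes over 42 s, if anything falls off the work surface, if the arm or the gripper's body presses on something with over 40 N, if the wrist force passes 120 N, or if a joint passes its speed limit or range.

## Working session

There is one attempt and no reset: what is moved stays moved. The work goes in short steps, Python scripts to look and compute and a shell command to move; the robot and the scene stay as the last step left them, time stands still between calls to the robot, and variables do not carry over. Pictures are saved under pics/ and viewed, and the job is handed in when it is done.

```bash
ls; mkdir -p pics; cat > h.py <<'E'
import numpy as np, cv2
from station import manip, imaging, workorder
def snap(n):
    d=imaging.snapshot(n); np.savez(f'last_{n}.npz',**d); return d
def load(n): return dict(np.load(f'last_{n}.npz'))
def f(d): return d['image'].shape[0]/2/np.tan(np.radians(float(d['vfov']))/2)
def cloud(d):
    z=d['z_map'];h,w=z.shape;u,v=np.meshgrid(np.arange(w),np.arange(h));F=f(d)
    P=np.stack([(u-d['cx'])/F*z,(v-d['cy'])/F*z,z],-1)
    return (P-d['t'])@d['R']   # R^T (P-t)
def ray(d,u,v,zp):
    F=f(d);r=np.array([(u-d['cx'])/F,(v-d['cy'])/F,1.]);o=-d['R'].T@d['t'];r=d['R'].T@r
    return o+r*(zp-o[2])/r[2]
def proj(d,X):
    c=d['R']@np.array(X)+d['t'];F=f(d);return c[0]/c[2]*F+d['cx'],c[1]/c[2]*F+d['cy']
E
python3 - <<'E'
from h import *
for n in ['scene','top']:
    d=snap(n);cv2.imwrite(f'pics/{n}0.png',cv2.resize(d['image'][...,::-1],(800,600)))
    print(n,d['vfov'],-d['R'].T@d['t'],d['R'].round(3).tolist())
print(manip.sense())
E
```

```text
pics
scene 57.65581702630274 [1.22483296 0.1108833  0.72896606] [[-0.17, 0.985, -0.007], [0.68, 0.112, -0.725], [-0.714, -0.128, -0.689]]
top 46.279059754502896 [ 0.2175516  -0.02749486  1.5107206 ] [[0.068, -0.998, -0.002], [-0.976, -0.066, -0.209], [0.208, 0.016, -0.978]]
{'t': 0.1, 'q': array([-1.52849827e+00,  5.28387941e-01,  1.43380610e+00,  1.08797716e-05,
        1.18140826e+00, -1.78513919e-01]), 'qd': array([ 0.00029759, -0.00104585, -0.00227679,  0.00071248, -0.00026002,
       -0.00015586]), 'tau': array([ 1.24569201e-04, -4.43304062e+01, -1.78586662e+01, -2.73226988e-04,
        3.90222252e-03, -4.67783039e-06]), 'tcp_pos': array([ 0.1368849 , -0.60918535,  0.24941223]), 'tool_rot': array([ 9.93911174e-01,  1.10179711e-01,  7.34022663e-05, -1.00214842e-03]), 'force': array([ 0.40782731, -0.75686962, -0.65735549]), 'ft_torque': array([-0.03608744,  0.01481221,  0.060846  ]), 'finger_gap': 1.0013069237687988}
```

View pics/scene0.png

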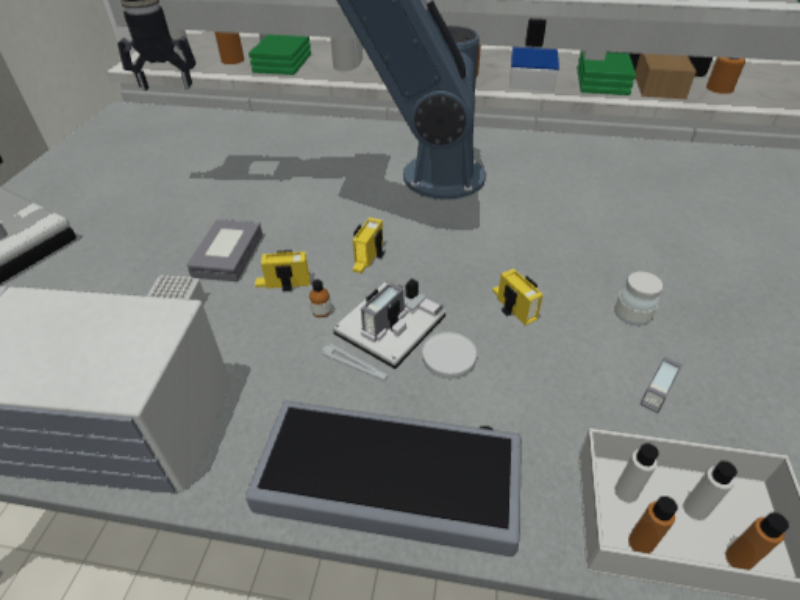

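View pics/top0.png

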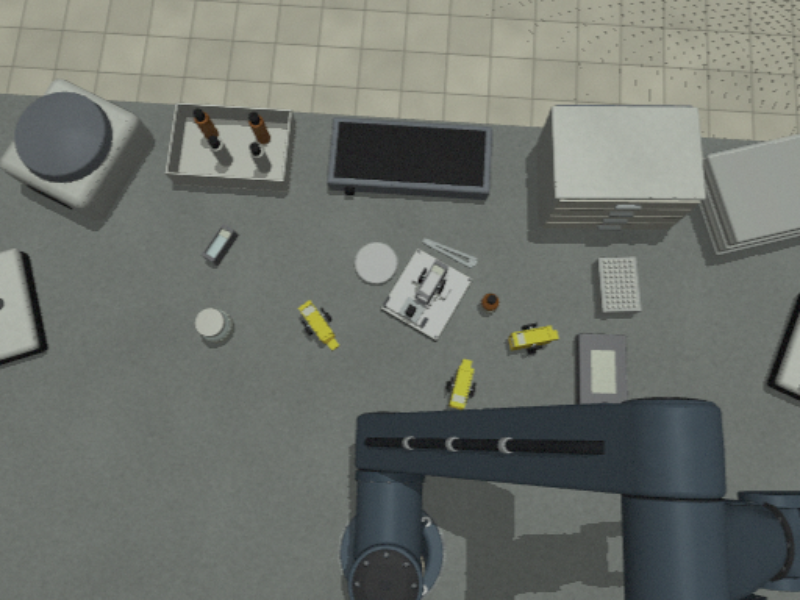

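Three yellow lookalikes (top-view 318,325; 462,385; 533,338) are excluded. The grey cassette on the white dock at about (428,290) in the top view and (385,315) in the scene view fits. The spare is probably the small grey thing at (220,245). I'll confirm with a crop and measure the dock.

```bash
python3 - <<'E'
from h import *
d=load('top');i=d['image'][...,::-1]
a=cv2.resize(i[150:225,235:335],(800,600),interpolation=cv2.INTER_CUBIC);cv2.imwrite('pics/ct.png',a)
s=load('scene');i=s['image'][...,::-1]
cv2.imwrite('pics/cs.png',cv2.resize(i[165:240,205:305],(800,600),interpolation=cv2.INTER_CUBIC))
P=cloud(d)
for v,u in [(186,273),(182,277),(205,265)]: print(u,v,P[v,u].round(3))
# dock top: points with z 0.012..0.028 near
c=P[187,273]
m=(abs(P[...,2]-.02)<.006)&(np.hypot(P[...,0]-c[0],P[...,1]-c[1])<.12)
sub=d['image'].astype(int);m&=(sub.min(-1)>150)
n,l,st,ce=cv2.connectedComponentsWithStats(m.astype('uint8'));k=1+np.argmax(st[1:,4])
print(st[1:,4],ce)
pts=P[m][:,:2];r=cv2.minAreaRect((pts*1000).astype('float32'));print(r)
E
```

```text
273 186 [ 0.53  -0.037  0.078]
277 182 [ 0.544 -0.049  0.076]
265 205 [ 0.472 -0.015  0.04 ]
[362   1 106 521   2   1   1   1  10   1] [[255.41548144 191.52970829]
 [262.41436464 176.93093923]
 [288.         163.        ]
 [247.29245283 172.5       ]
 [284.15930902 194.15738964]
 [248.         195.5       ]
 [251.         194.        ]
 [245.         197.        ]
 [256.         196.        ]
 [250.7        200.1       ]
 [268.         206.        ]]
((558.6167602539062, -21.584060668945312), (182.06362915039062, 179.42230224609375), 63.35826110839844)
```

View pics/ct.png

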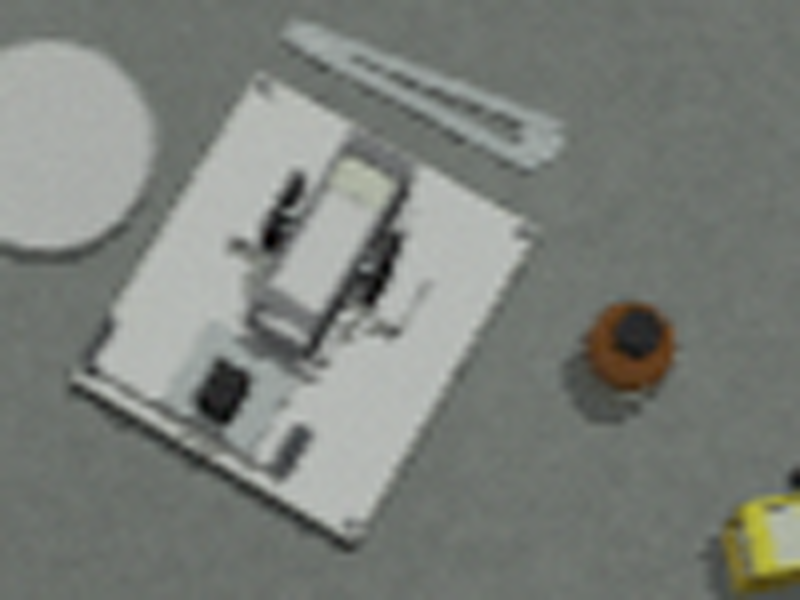

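View pics/cs.png

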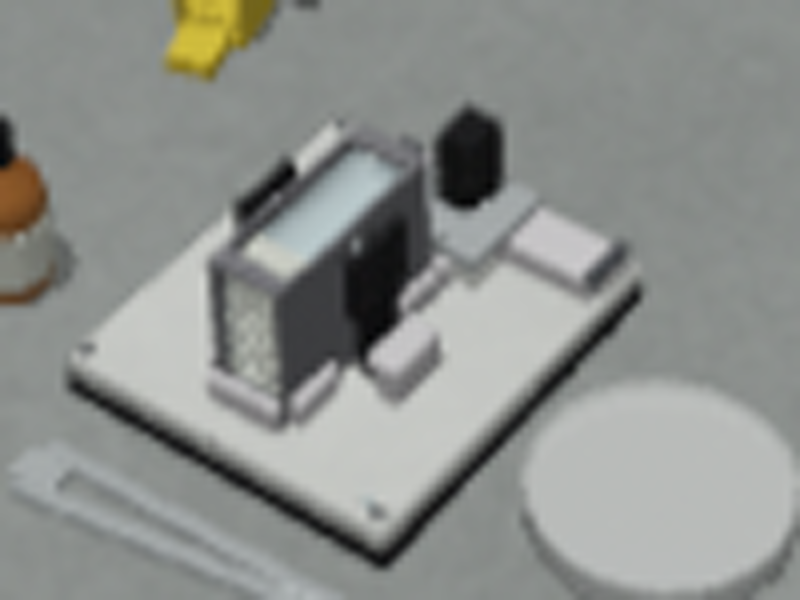

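```bash
python3 - <<'E'
from h import *
d=load('top')
C=[ray(d,235+u/8-.44,150+v/8-.44,.02)[:2] for u,v in [(258,72),(540,235),(355,545),(72,375)]]
C=np.array(C);print((C*1000).round(1), [np.linalg.norm(C[i]-C[(i+1)%4]).round(4) for i in range(4)])
s=load('scene')
D=np.array([ray(s,205+u/8-.44,165+v/8-.44,.02)[:2] for u,v in [(385,540),(70,372),(640,280)]])
print((D*1000).round(1)) # far-left(+x,+y), far-right(+x,-y), near-left(-x,+y)
ax=(C[0]-C[3])+(C[1]-C[2]); th=np.arctan2(ax[1],ax[0]);print('yaw',np.degrees(th),np.degrees(np.arctan2(*(C[0]-C[1])[::-1]))-90)
X=np.array([np.cos(th),np.sin(th)]);Y=np.array([-X[1],X[0]])
o=C.mean(0)+X*.019;print('origin',o)
g=ray(d,235+222/8-.44,150+385/8-.44,.07)[:2];print('grip top',g,'in dock',(g-o)@X,(g-o)@Y)
# cloud checks
for n,dd in (('top',d),('scene',s)):
    P=cloud(dd);q=P[...,:2]-o;a=q@X;b=q@Y
    for nm,m in (('cassette top',(abs(P[...,2]-.082)<.006)&(np.hypot(a,b)<.07)),('grip',(P[...,2]>.045)&(P[...,2]<.075)&(abs(a+.076)<.02)&(abs(b)<.05)),('padzone',(P[...,2]>.058)&(P[...,2]<.078)&(abs(a)<.02)&(abs(b)>.018)&(abs(b)<.035)),('dock',(abs(P[...,2]-.02)<.003)&(abs(a)<.12)&(abs(b)<.09))):
        if m.sum(): print(n,nm,m.sum(),'a',np.percentile(a[m],[2,50,98]).round(4),'b',np.percentile(b[m],[2,50,98]).round(4),'z',np.percentile(P[m][:,2],[2,50,98]).round(4))
E
```

```text
[[ 637.4   -9.9]
 [ 573.7 -134.5]
 [ 435.5  -64. ]
 [ 499.7   59.7]] [np.float64(0.1399), np.float64(0.1551), np.float64(0.1393), np.float64(0.1543)]
[[ 643.8   -7.6]
 [ 587.1 -129.7]
 [ 509.5   61.3]]
yaw -26.93150932284115 -27.084576815121913
origin [ 0.55351084 -0.04578322]
grip top [ 0.49022355 -0.00462752] in dock -0.07506414267407907 0.008027903853712319
top cassette top 225 a [-0.0407  0.0003  0.0405] b [-0.0227  0.0011  0.0264] z [0.0763 0.0808 0.0874]
top grip 35 a [-0.086  -0.0782 -0.0649] b [0.0009 0.0078 0.0163] z [0.047  0.0684 0.0743]
top padzone 16 a [-0.0156 -0.0053  0.0121] b [-0.0245  0.0207  0.0262] z [0.0583 0.0691 0.077 ]
top dock 740 a [-0.0966 -0.019   0.0561] b [-0.0667 -0.0212  0.0705] z [0.0171 0.0203 0.0229]
scene cassette top 320 a [-0.0395  0.0011  0.0434] b [-0.0228  0.0004  0.0265] z [0.0762 0.0801 0.0852]
scene grip 77 a [-0.084  -0.0696 -0.0632] b [0.0003 0.0125 0.0171] z [0.0469 0.0636 0.0712]
scene padzone 53 a [-0.0115  0.0062  0.017 ] b [-0.0234  0.027   0.0284] z [0.0583 0.0702 0.0777]
scene dock 916 a [-0.0778  0.0212  0.061 ] b [-0.0652  0.0356  0.0709] z [0.0174 0.0201 0.0226]
```

```bash
cat >> h.py <<'E'
from scipy.spatial.transform import Rotation as Ro
def go(target,yawx,st=None):
    st=st or manip.sense();R=Ro.from_quat(st['tool_rot'])
    dp=R.inv().apply(np.array(target)-st['tcp_pos'])*100
    x=R.as_matrix()[:,0];cur=np.arctan2(x[1],x[0])
    w=(yawx-cur+np.pi)%(2*np.pi)-np.pi
    print('t',round(st['t'],2),'tcp',st['tcp_pos'].round(4),'F',st['force'].round(1),'gap',round(st['finger_gap']*85.4,1),'q',st['q'].round(2),'\n dp',dp.round(2),'roll',round(-w,3),'tilt',R.as_matrix()[:,2].round(4))
O=np.array([.5545,-.0457]);TH=np.radians(-27.0)
def dock(a,b,z):
    X=np.array([np.cos(TH),np.sin(TH)]);return np.r_[O+a*X+b*np.array([-X[1],X[0]]),z]
E
python3 - <<'E'
from h import *
go(dock(-.076,.0075,.17),TH)
X=dock(1,0,0)[:2]-O;Y=dock(0,1,0)[:2]-O
for n in('scene','top'):
    P=cloud(load(n));q=P[...,:2]-O;a=q@X;b=q@Y
    m=(abs(a+.08)<.03)&(abs(b)<.075)&(P[...,2]>.024)
    # height by b-bins
    for lo in np.arange(-.07,.07,.01):
        k=m&(b>=lo)&(b<lo+.01)
        if k.sum()>1: print(n,round(lo,2),k.sum(),'zmax',P[k][:,2].max().round(3),'a',a[k].min().round(3),a[k].max().round(3))
E
```

```text
t 0.1 tcp [ 0.1369 -0.6092  0.2494] F [ 0.4 -0.8 -0.7] gap 85.5 q [-1.53  0.53  1.43  0.    1.18 -0.18] 
 dp [ 47.71 -51.25   8.06] roll 0.692 tilt [-1.e-04  2.e-03 -1.e+00]
scene -0.03 3 zmax 0.037 a -0.088 -0.084
scene -0.01 7 zmax 0.069 a -0.081 -0.067
scene 0.0 39 zmax 0.073 a -0.083 -0.057
scene 0.01 86 zmax 0.071 a -0.09 -0.05
scene 0.02 40 zmax 0.039 a -0.089 -0.05
scene 0.03 29 zmax 0.037 a -0.09 -0.053
scene 0.04 22 zmax 0.033 a -0.091 -0.066
scene 0.05 24 zmax 0.032 a -0.091 -0.067
scene 0.06 19 zmax 0.036 a -0.089 -0.066
top -0.07 7 zmax 0.03 a -0.095 -0.056
top -0.06 8 zmax 0.028 a -0.092 -0.052
top -0.05 4 zmax 0.028 a -0.074 -0.063
top -0.04 11 zmax 0.038 a -0.093 -0.055
top -0.03 23 zmax 0.041 a -0.098 -0.051
top -0.02 33 zmax 0.04 a -0.096 -0.05
top -0.01 40 zmax 0.043 a -0.098 -0.052
top 0.0 44 zmax 0.078 a -0.091 -0.05
top 0.01 33 zmax 0.078 a -0.091 -0.051
top 0.02 36 zmax 0.044 a -0.095 -0.05
top 0.03 25 zmax 0.037 a -0.098 -0.059
top 0.04 22 zmax 0.038 a -0.091 -0.06
top 0.05 23 zmax 0.037 a -0.096 -0.07
top 0.06 21 zmax 0.039 a -0.098 -0.054
```

```bash
python3 -m creep '{"claw":[8.5,8.5,8.5,8.5,8.5,8.5,8.5,8.5,8.5,8.5,8.5,8.5],"dp":[[3,-3.2,0],[6,-6.4,0],[9,-9.6,0],[12,-12.9,0],[15,-16.1,0],[18,-19.3,0],[21,-22.5,0],[24,-25.8,0],[27,-29,0],[30,-32.2,0],[33,-35.4,1],[36,-38.6,2]],"roll":[0.06,0.12,0.18,0.24,0.3,0.36,0.42,0.48,0.54,0.6,0.65,0.692]}'
python3 - <<'E'
from h import *
go(dock(-.076,.0075,.17),TH)
E
```

```text
t: 1.3
tcp_pos: [0.4044, -0.1528, 0.2303]
tool_rot: [0.972, -0.234, 0.0, 0.0]
force: [0.8, -0.9, 0.5]
finger_gap: 0.999
t 1.3 tcp [ 0.4044 -0.1528  0.2303] F [ 0.8 -0.9  0.5] gap 85.3 q [-0.62  0.3   1.92  0.    0.92  1.42] 
 dp [  0.87 -17.11   6.03] roll -0.002 tilt [ 9.e-04 -6.e-04 -1.e+00]
```

```bash
python3 -m creep '{"claw":[8.5,8,7,6,5,5,5,5],"dp":[[0.2,-3,1],[0.4,-6,2],[0.6,-9,3],[0.7,-12,4],[0.8,-15,5],[0.9,-17.1,6],[0.9,-17.1,6],[0.9,-17.1,6]],"roll":[0,0,0,0,0,0,0,0]}'
python3 - <<'E'
from h import *
go(dock(-.076,.0075,.17),TH)
d=snap('wrist');print(d['vfov'],d['cx'],d['cy'],f(d))
cv2.imwrite('pics/w1.png',cv2.resize(d['image'][...,::-1],(800,600)))
E
```

```text
t: 2.1
tcp_pos: [0.4888, -0.0058, 0.17]
tool_rot: [0.973, -0.233, -0.001, 0.0]
force: [0.1, -0.7, -1.3]
finger_gap: 0.583
t 2.1 tcp [ 0.4888 -0.0058  0.17  ] F [ 0.1 -0.7 -1.3] gap 49.8 q [-0.24  0.47  1.85 -0.    0.82  1.8 ] 
 dp [ 0.06 -0.18 -0.  ] roll 0.001 tilt [-0.0014 -0.     -1.    ]
65.70646984690485 251.59677180998338 190.0280043460784 297.3186396354542
```

View pics/w1.png

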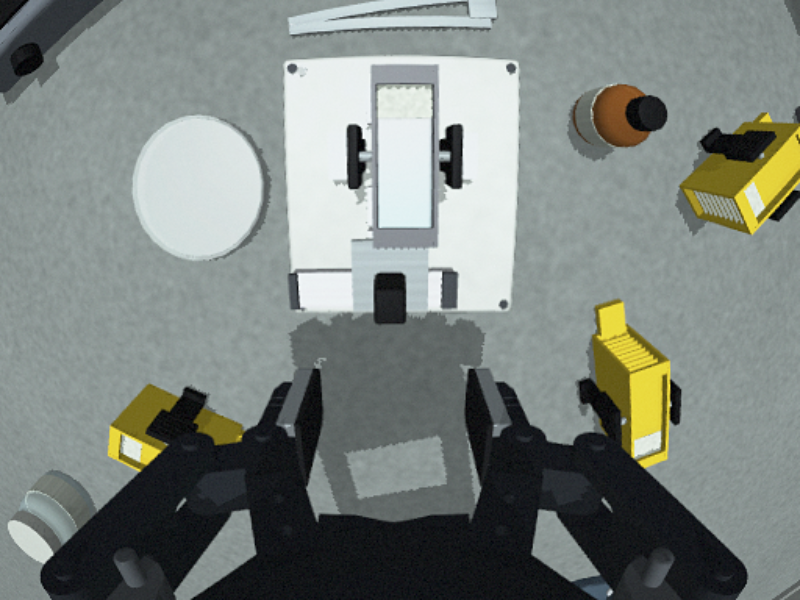

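The wrist view shows the lock grip at (390,290), the cassette top centred at (405,155) and its pads at (355,157) and (453,157). The dock is square to the picture. I'll refine the position with fisheye rays.

```bash
cat >> h.py <<'E'
def fray(d,u,v,zp):  # 800x600 coords
    u=(u+.5)*.64-.5;v=(v+.5)*.64-.5
    x=u-d['cx'];y=v-d['cy'];r=np.hypot(x,y);t=r/f(d)
    k=np.array([np.sin(t)*x/r,np.sin(t)*y/r,np.cos(t)]);o=-d['R'].T@d['t'];k=d['R'].T@k
    return o+k*(zp-o[2])/k[2]
def ab(p):
    q=np.array(p)[:2]-O;c,s=np.cos(TH),np.sin(TH);return np.round([1000*(q[0]*c+q[1]*s),1000*(-q[0]*s+q[1]*c)],1)
E
python3 - <<'E'
from h import *
d=load('wrist')
for n,u,v,z in [('c NL',371,246,.084),('c NR',437,246,.084),('c FL',371,66,.084),('c FR',438,66,.084),('grip L',374.5,275,.07),('grip R',405,275,.07),('dock FL',284,61,.02),('dock FR',519,61,.02),('dock NL',289,310,.02),('dock NR',513,310,.02),('padL out',347,157,.082),('padR out',463,157,.082)]:
    print(n,ab(fray(d,u,v,z)))
E
```

```text
c NL [-40.1  16.5]
c NR [-39.9 -13.8]
c FL [41.8 16.2]
c FR [ 42.1 -13.2]
grip L [-57.8  15.6]
grip R [-57.7   0.4]
dock FL [58.8 70. ]
dock FR [ 60.  -67.2]
dock NL [-94.5  72.3]
dock NR [-94.3 -70.3]
padL out [ 0.7 27.1]
padR out [  1. -25.]
```

```bash
python3 - <<'E'
from h import *
d=load('wrist');print('cam',-d['R'].T@d['t'],ab(-d['R'].T@d['t']),d['R'].round(3).tolist())
for v in (275,297,323):
  for z in (.036,.07): print(v,z,ab(fray(d,376,v,z)),ab(fray(d,404,v,z)))
cv2.imwrite('pics/w1c.png',cv2.resize(d['image'][160:215,220:293][...,::-1],(730,550),interpolation=cv2.INTER_CUBIC))
E
```

```text
cam [ 0.56112296 -0.04169038  0.29253772] [4.1 6.6] [[-0.452, -0.892, 0.001], [-0.847, 0.43, 0.313], [-0.28, 0.141, -0.95]]
275 0.036 [-67.2  16.1] [-67.2   0. ]
275 0.07 [-57.8  14.8] [-57.7   0.9]
297 0.036 [-80.5  16.2] [-80.5  -0.1]
297 0.07 [-69.3  14.9] [-69.2   0.8]
323 0.036 [-96.7  16.4] [-96.7  -0.2]
323 0.07 [-83.4  15.1] [-83.3   0.7]
```

View pics/w1c.png

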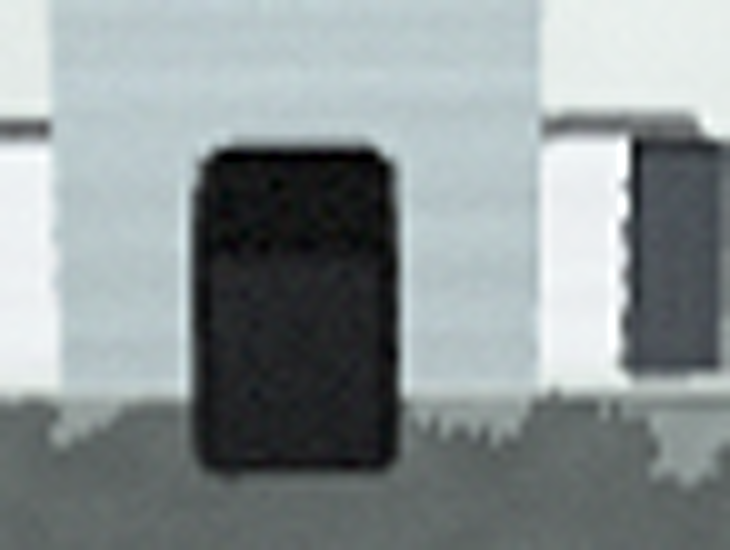

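Grip confirmed at a≈-76, b≈8 mm. Descend with the jaws 4 cm apart.

```bash
python3 - <<'E'
from h import *
go(dock(-.0755,.008,.062),TH)
E
python3 -m creep '{"claw":[4.5,4,4,4,4,4],"dp":[[0.05,-0.1,2.5],[0.1,-0.2,5.5],[0.1,-0.22,8.5],[0.1,-0.22,10.8],[0.1,-0.22,10.8],[0.1,-0.22,10.8]],"roll":[0,0,0,0,0,0]}'
python3 -m creep '{"claw":[3,2,1,0.5,0.5,0.5,0.5,0.5],"dp":[[0,0,0],[0,0,0],[0,0,0],[0,0,0],[0,0,0],[0,0,0],[0,0,0],[0,0,0]],"roll":[0,0,0,0,0,0,0,0]}' 30
python3 - <<'E'
from h import *
go(dock(-.0755,.042,.062),TH);s=manip.sense();print(ab(s['tcp_pos']))
E
```

```text
t 2.15 tcp [ 0.4888 -0.0064  0.1703] F [ 0.  -0.1  0.3] gap 50.0 q [-0.24  0.47  1.85 -0.    0.82  1.8 ] 
 dp [ 0.09 -0.29 10.83] roll 0.0 tilt [-8.e-04 -2.e-04 -1.e+00]
t: 2.75
tcp_pos: [0.4911, -0.0054, 0.0627]
tool_rot: [0.972, -0.234, -0.0, 0.0]
force: [0.1, 0.1, 0.0]
finger_gap: 0.469
t: 3.55
tcp_pos: [0.492, -0.0049, 0.0637]
tool_rot: [0.973, -0.233, 0.001, 0.0]
force: [-1.0, -1.5, 7.9]
finger_gap: 0.18
t 3.55 tcp [ 0.492  -0.0049  0.0637] F [-1.  -1.5  7.9] gap 15.3 q [-0.24  0.67  1.91 -0.    0.56  1.8 ] 
 dp [-0.12 -3.4   0.17] roll 0.001 tilt [ 0.0026 -0.0012 -1.    ]
[-74.2   8. ]
```

```bash
python3 -m creep '{"claw":[0.5,0.5,0.5,0.5,0.5,0.5,0.5,0.5,0.5],"dp":[[0,-0.4,0],[0,-0.8,0],[0,-1.2,0],[0,-1.6,0],[0,-2,0],[0,-2.4,0],[0,-2.8,0],[0,-3,0],[0,-3,0]],"roll":[0,0,0,0,0,0,0,0,0]}'
python3 - <<'E'
from h import *
go(dock(-.0755,.042,.062),TH);s=manip.sense();print(ab(s['tcp_pos']))
E
```

```text
t: 4.45
tcp_pos: [0.5055, 0.0222, 0.0637]
tool_rot: [0.973, -0.233, 0.001, 0.0]
force: [-0.4, -0.7, 6.7]
finger_gap: 0.185
t 4.45 tcp [0.5055 0.0222 0.0637] F [-0.4 -0.7  6.7] gap 15.8 q [-0.18  0.68  1.87 -0.    0.59  1.86] 
 dp [-0.1  -0.38  0.17] roll 0.002 tilt [ 2.2e-03 -9.0e-04 -1.0e+00]
[-74.5  38.2]
```

```bash
python3 -m creep '{"claw":[0.5,0.5,0.5,0.5],"dp":[[0,-0.1,0],[0,-0.2,0],[0,-0.2,0],[0,-0.2,0]],"roll":[0,0,0,0]}'
python3 -m creep '{"claw":[0.5,0.5,0.5],"dp":[[0,-0.1,0],[0,-0.2,0],[0,-0.2,0]],"roll":[0,0,0]}'
python3 - <<'E'
from h import *
s=manip.sense();print(ab(s['tcp_pos']),s['force'])
E
```

```text
t: 4.85
tcp_pos: [0.5062, 0.0237, 0.0637]
tool_rot: [0.973, -0.233, 0.001, 0.0]
force: [-1.4, -0.2, 6.6]
finger_gap: 0.177
t: 5.15
tcp_pos: [0.5064, 0.0241, 0.0637]
tool_rot: [0.973, -0.232, 0.0, 0.001]
force: [-3.9, -8.8, 8.0]
finger_gap: 0.182
[-74.5  40.3] [-3.87895703 -8.8068497   8.03725806]
```

Contact with the stop is building (about 9.6 N). One more push to confirm, then release and rise.

```bash
python3 -m creep '{"claw":[0.5,0.5,0.5,0.5],"dp":[[0,-0.1,0],[0,-0.15,0],[0,-0.15,0],[0,-0.15,0]],"roll":[0,0,0,0]}'
python3 - <<'E'
from h import *
s=manip.sense();print(ab(s['tcp_pos']),s['force'])
E
```

```text
t: 5.55
tcp_pos: [0.5065, 0.0243, 0.0637]
tool_rot: [0.973, -0.232, -0.0, 0.002]
force: [-5.5, -14.6, 9.3]
finger_gap: 0.179
[-74.5  40.5] [ -5.47522649 -14.5999038    9.28319481]
```

```bash
python3 -m creep '{"claw":[2,3,3.5,3.5,3.5,3.5,3.5,3.5,3.5,3.5],"dp":[[0,0,0],[0,0,0],[0,0,0],[0,0.3,0],[0,0.3,0],[0,0.3,-2],[0,0.3,-5],[0,0.3,-8],[0,0.3,-11],[0,0.3,-11]],"roll":[0,0,0,0,0,0,0,0,0,0]}'
python3 - <<'E'
from h import *
go(dock(-.0,.001,.17),TH)
d=snap('wrist');cv2.imwrite('pics/w2.png',cv2.resize(d['image'][...,::-1],(800,600)))
d=snap('scene');cv2.imwrite('pics/s2.png',cv2.resize(d['image'][165:240,205:305][...,::-1],(800,600)))
E
```

```text
t: 6.55
tcp_pos: [0.5084, 0.0243, 0.1758]
tool_rot: [0.972, -0.233, 0.004, -0.0]
force: [0.5, 0.2, -0.3]
finger_gap: 0.413
t 6.55 tcp [0.5084 0.0243 0.1758] F [ 0.5  0.2 -0.3] gap 35.3 q [-0.17  0.48  1.8   0.    0.85  1.87] 
 dp [7.28 4.05 0.62] roll 0.0 tilt [ 0.0081 -0.0013 -1.    ]
```

View pics/w2.png

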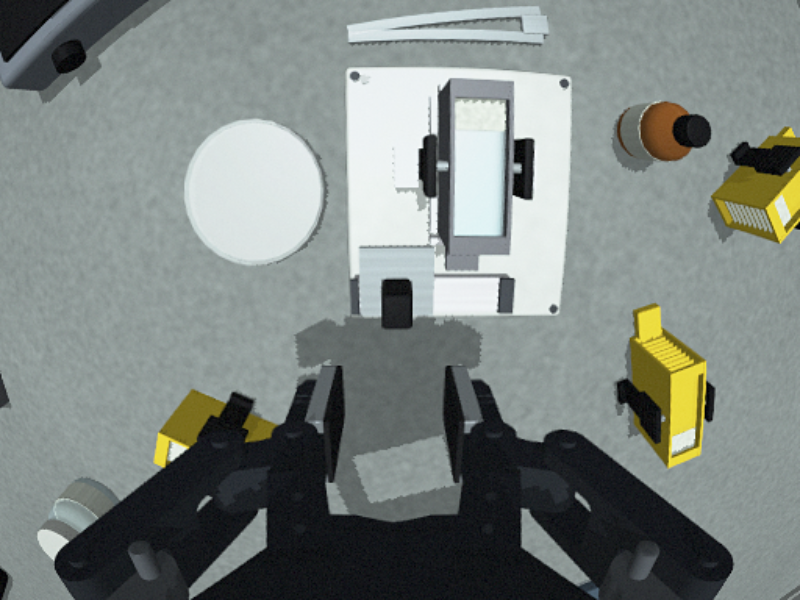

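View pics/s2.png

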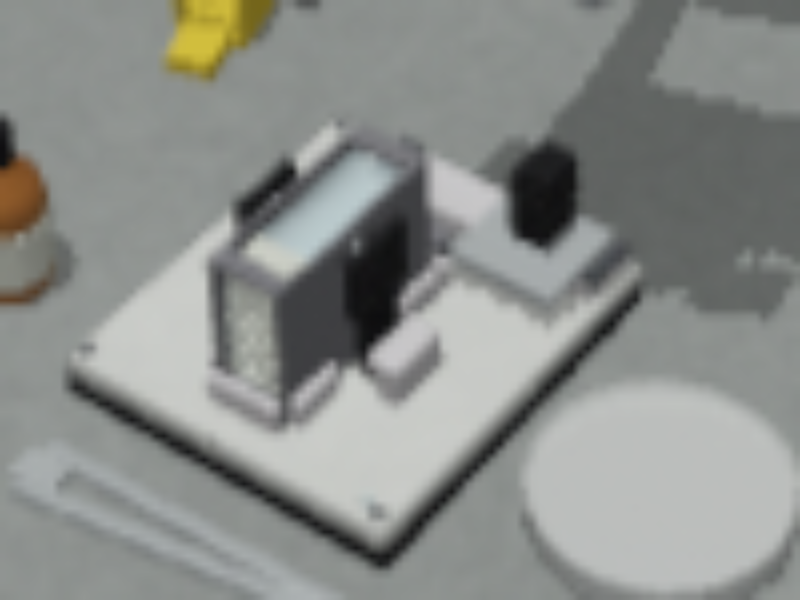

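The lock plate is against the +y stop block, and the tongue at (462,262) is uncovered. Next I re-measure the cassette.

```bash
python3 - <<'E'
from h import *
d=load('wrist')
for n,u,v,z in [('NL',438,248,.084),('NR',511,252,.084),('FL',450,79,.084),('FR',514,81,.084),('grip L',383,283,.07),('grip R',412,283,.07),('plateL',359,250,.036),('plateR',434,250,.036),('dock FL',348,69,.02),('dock FR',572,78,.02),('NL',347,313,.02),('NR',560,316,.02)]:
    print(n,ab(fray(d,u,v,z)))
go(dock(.0005,.001,.15),TH)
cv2.imwrite('pics/w2c.png',cv2.resize(d['image'][40:190,200:400][...,::-1],(800,600),interpolation=cv2.INTER_CUBIC))
E
```

```text
NL [-37.7  21.1]
NR [-39.1 -14.5]
FL [41.9 16.6]
FR [ 42.8 -13.3]
grip L [-59.   47.6]
grip R [-58.9  32.7]
plateL [-48.8  62.2]
plateR [-48.8  18.8]
dock FL [58.3 69.2]
dock FR [ 59.2 -67.4]
NL [-93.3  72. ]
NR [-95.6 -69. ]
t 6.65 tcp [0.5061 0.0245 0.1727] F [ 0.3 -0.1 -0.7] gap 34.8 q [-0.17  0.49  1.8   0.    0.85  1.87] 
 dp [7.55 3.96 2.28] roll 0.0 tilt [ 1.3e-03 -1.0e-04 -1.0e+00]
```

View pics/w2c.png

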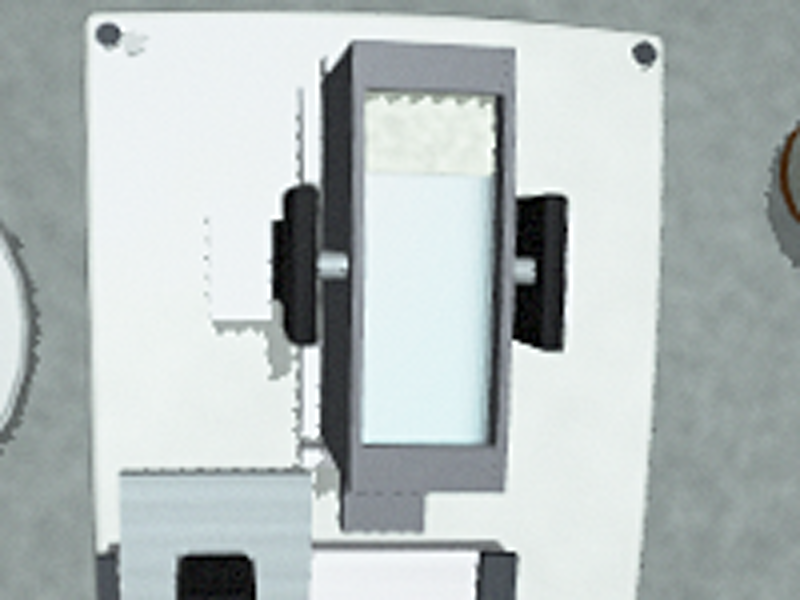

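```bash
python3 -m creep '{"claw":[4.5,5.5,6.5,7.5,7.5,7.5,7.5],"dp":[[2,1,0],[4,2,0],[6,3,0.5],[7.5,3.96,1.5],[7.55,3.96,2.3],[7.55,3.96,2.3],[7.55,3.96,2.3]],"roll":[0,0,0,0,0,0,0]}'
python3 - <<'E'
from h import *
go(dock(.0005,.001,.067),TH)
for n in ('scene',):
    d=snap(n);cv2.imwrite('pics/s3.png',cv2.resize(d['image'][130:235,185:325][...,::-1],(800,600),interpolation=cv2.INTER_CUBIC))
E
```

```text
t: 7.35
tcp_pos: [0.5537, -0.0441, 0.1482]
tool_rot: [0.972, -0.233, -0.002, -0.0]
force: [0.6, 0.2, 0.3]
finger_gap: 0.881
t 7.35 tcp [ 0.5537 -0.0441  0.1482] F [0.6 0.2 0.3] gap 75.2 q [-0.28  0.58  1.7   0.    0.87  1.76] 
 dp [ 0.23 -0.    8.12] roll 0.0 tilt [-0.0035  0.0013 -1.    ]
```

View pics/s3.png

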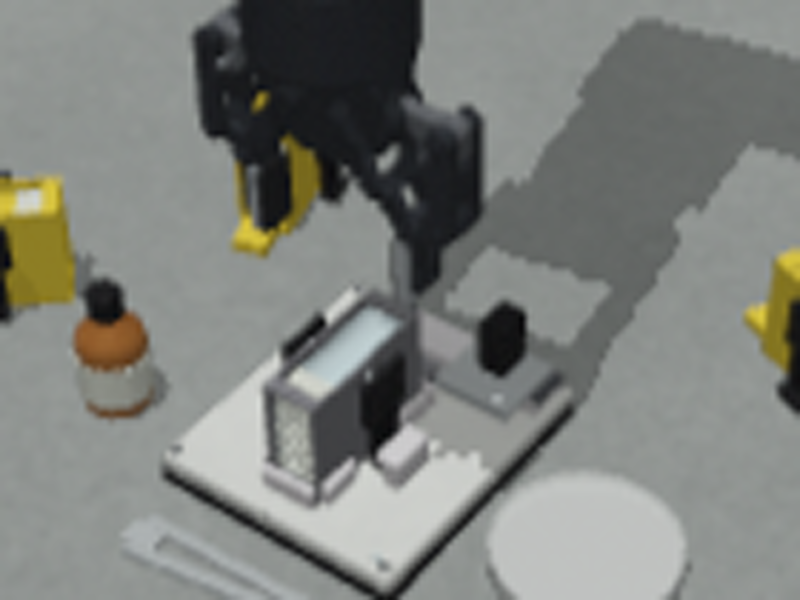

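The fingers straddle the cassette, so descend.

```bash
python3 -m creep '{"claw":[7.5,7.5,7.5,7.5,7.5,7.5],"dp":[[0,0,2],[0,0,4],[0,0,6],[0,0,7.9],[0,0,7.9],[0,0,7.9]],"roll":[0,0,0,0,0,0]}'
python3 - <<'E'
from h import *
go(dock(.0005,.001,.067),TH)
E
```

```text
t: 8.0
tcp_pos: [0.555, -0.0446, 0.0707]
tool_rot: [0.972, -0.233, -0.0, -0.0]
force: [0.6, 0.0, 0.5]
finger_gap: 0.879
t 8.0 tcp [ 0.555  -0.0446  0.0707] F [0.6 0.  0.5] gap 75.1 q [-0.28  0.71  1.74  0.    0.7   1.76] 
 dp [0.05 0.03 0.37] roll 0.001 tilt [-3.e-04  2.e-04 -1.e+00]
```

```bash
python3 -m creep '{"claw":[7.3,7,6.5,6,5.6,5.6],"dp":[[0,0,0.2],[0,0,0.3],[0,0,0.3],[0,0,0.3],[0,0,0.3],[0,0,0.3]],"roll":[0,0,0,0,0,0]}'
python3 -m creep '{"claw":[5.2,4.9,4.6,4.3,4,3.7,3.6,3.6,3.6,3.6],"dp":[[0,0,0],[0,0,0],[0,0,0],[0,0,0],[0,0,0],[0,0,0],[0,0,0],[0,0,0],[0,0,0],[0,0,0]],"roll":[0,0,0,0,0,0,0,0,0,0]}' 35
python3 - <<'E'
from h import *
go(dock(.0005,.001,.067),TH);print(manip.sense()['ft_torque'])
E
```

```text
t: 8.6
tcp_pos: [0.5553, -0.0452, 0.0674]
tool_rot: [0.972, -0.234, 0.0, -0.0]
force: [-0.6, -0.7, 0.1]
finger_gap: 0.656
t: 9.6
tcp_pos: [0.5554, -0.0453, 0.0686]
tool_rot: [0.972, -0.233, 0.0, 0.0]
force: [-2.9, -1.0, 9.7]
finger_gap: 0.434
t 9.6 tcp [ 0.5554 -0.0453  0.0686] F [-2.9 -1.   9.7] gap 37.0 q [-0.28  0.71  1.74 -0.    0.69  1.76] 
 dp [-0.01 -0.02  0.16] roll 0.001 tilt [ 7.e-04 -6.e-04 -1.e+00]
[-0.03717687  0.40654918  0.15007486]
```

```bash
python3 -m creep '{"claw":[3.4,3.2,3.2],"dp":[[0,0,0],[0,0,0],[0,0,0]],"roll":[0,0,0]}'
python3 - <<'E'
from h import *
d=snap('scene');cv2.imwrite('pics/s4.png',cv2.resize(d['image'][130:235,185:325][...,::-1],(800,600),interpolation=cv2.INTER_CUBIC))
d=snap('wrist');cv2.imwrite('pics/w4.png',cv2.resize(d['image'][...,::-1],(800,600)))
E
```

```text
t: 9.9
tcp_pos: [0.5553, -0.0453, 0.0686]
tool_rot: [0.972, -0.233, 0.0, 0.0]
force: [-2.0, 0.4, 8.8]
finger_gap: 0.43
```

View pics/s4.png

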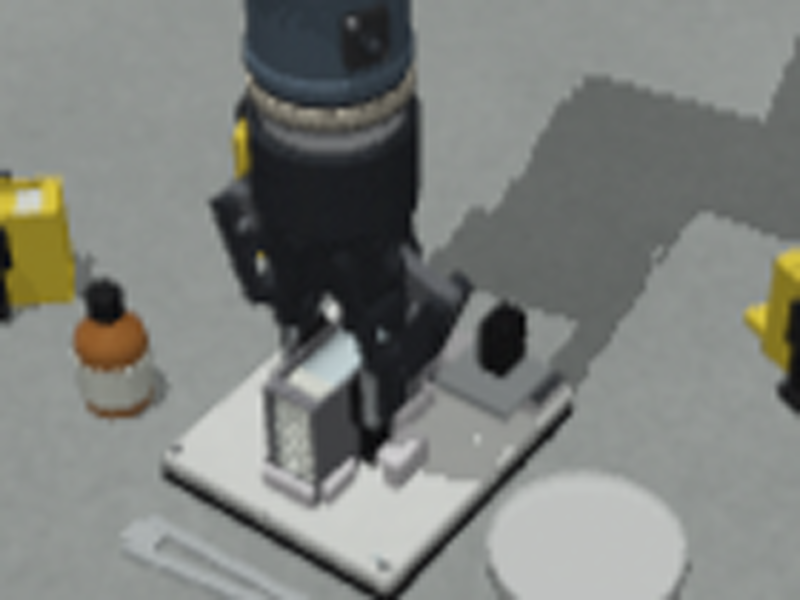

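View pics/w4.png

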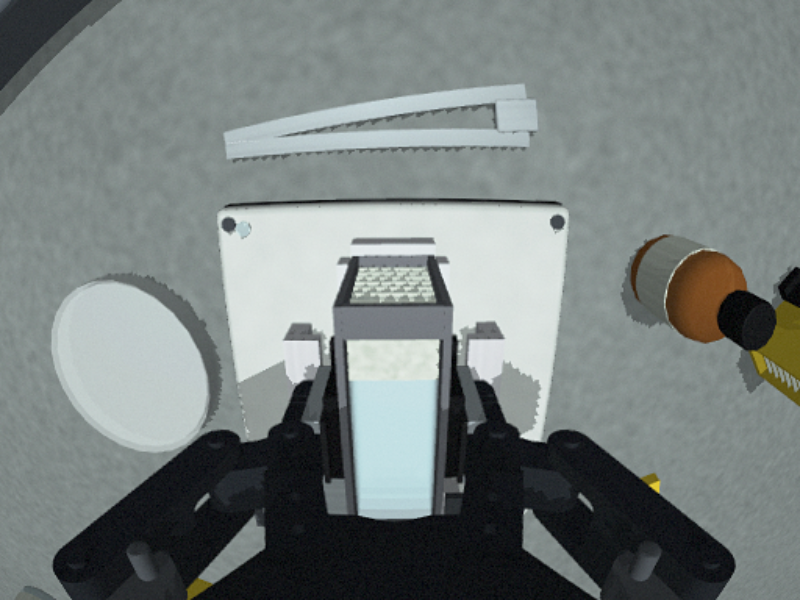

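Both catches are pinched against their stops (the opening holds at about 37 mm while 32 mm is commanded), and the fingers clear the keepers. Start the lift gently.

```bash
python3 -m creep '{"claw":[3.2,3.2,3.2,3.2,3.2,3.2,3.2,3.2],"dp":[[0,0,-0.1],[0,0,-0.2],[0,0,-0.4],[0,0,-0.6],[0,0,-0.9],[0,0,-1.2],[0,0,-1.5],[0,0,-1.5]],"roll":[0,0,0,0,0,0,0,0]}'
python3 - <<'E'
from h import *
go(dock(.0005,.001,.067),TH);print(manip.sense()['ft_torque'])
d=snap('scene');cv2.imwrite('pics/s5.png',cv2.resize(d['image'][130:235,185:325][...,::-1],(800,600),interpolation=cv2.INTER_CUBIC))
E
```

```text
t: 10.8
tcp_pos: [0.5556, -0.0452, 0.0829]
tool_rot: [0.972, -0.233, 0.001, 0.0]
force: [-0.9, -0.6, -2.5]
finger_gap: 0.428
t 10.8 tcp [ 0.5556 -0.0452  0.0829] F [-0.9 -0.6 -2.5] gap 36.6 q [-0.28  0.68  1.73  0.    0.72  1.76] 
 dp [-0.02 -0.01  1.59] roll 0.0 tilt [ 1.e-03 -3.e-04 -1.e+00]
[-0.00332955 -0.00394935 -0.00777665]
```

View pics/s5.png

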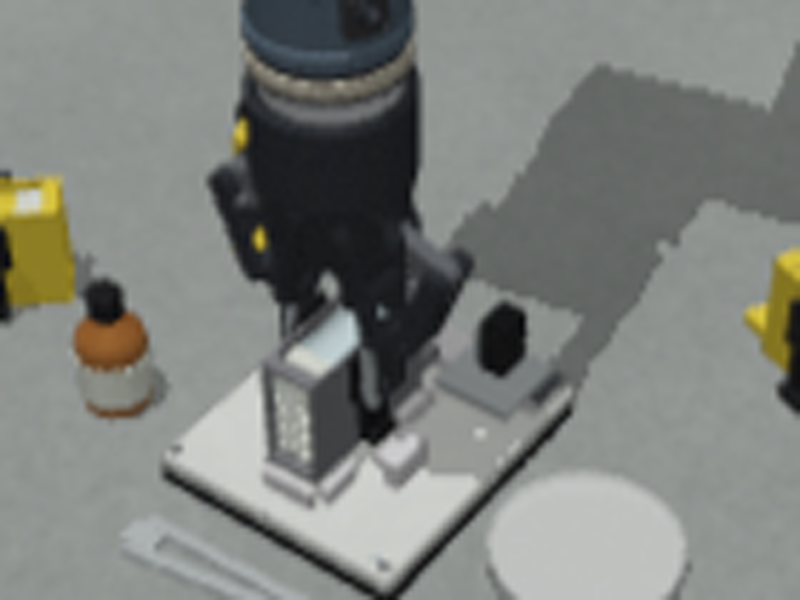

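The cassette is rising with the hand, and the wrist force of -2.5 N matches its weight. Continue up.

```bash
python3 -m creep '{"claw":[3.2,3.2,3.2,3.2,3.2,3.2,3.2,3.2,3.2,3.2,3.2,3.2],"dp":[[0,0,-0.8],[0,0,-2],[0,0,-3.5],[0,0,-5],[0,0,-6.5],[0,0,-8],[0,0,-9.5],[0,0,-11],[0,0,-12],[0,0,-12.7],[0,0,-13],[0,0,-13]],"roll":[0,0,0,0,0,0,0,0,0,0,0,0]}'
python3 -m creep '{"claw":[3.2,3.2,3.2,3.2,3.2,3.2,3.2,3.2],"dp":[[0,0,0],[0,0,0],[0,0,0],[0,0,0],[0,0,0],[0,0,0],[0,0,0],[0,0,0]],"roll":[0,0,0,0,0,0,0,0]}'
python3 - <<'E'
from h import *
go(dock(.0005,.001,.21),TH);print(manip.sense()['qd'].round(3))
d=snap('scene');cv2.imwrite('pics/s6.png',cv2.resize(d['image'][90:240,165:365][...,::-1],(800,600),interpolation=cv2.INTER_CUBIC))
d=snap('wrist');cv2.imwrite('pics/w6.png',cv2.resize(d['image'][...,::-1],(800,600)))
E
```

```text
t: 12.05
tcp_pos: [0.5552, -0.0452, 0.2125]
tool_rot: [0.972, -0.233, 0.0, 0.0]
force: [-0.1, 0.4, -2.8]
finger_gap: 0.43
t: 12.85
tcp_pos: [0.5552, -0.0451, 0.2123]
tool_rot: [0.972, -0.233, 0.0, -0.0]
force: [0.3, -0.9, -3.1]
finger_gap: 0.429
t 12.85 tcp [ 0.5552 -0.0451  0.2123] F [ 0.3 -0.9 -3.1] gap 36.7 q [-0.28  0.49  1.64  0.    1.01  1.76] 
 dp [ 0.01 -0.02  0.23] roll 0.0 tilt [ 0. -0. -1.]
[ 0.    -0.002 -0.002 -0.001  0.    -0.   ]
```

View pics/s6.png

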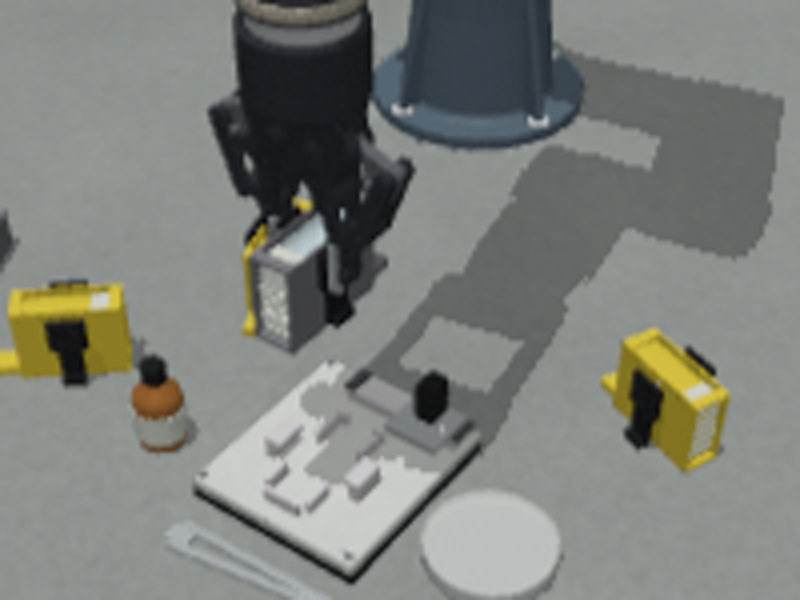

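View pics/w6.png

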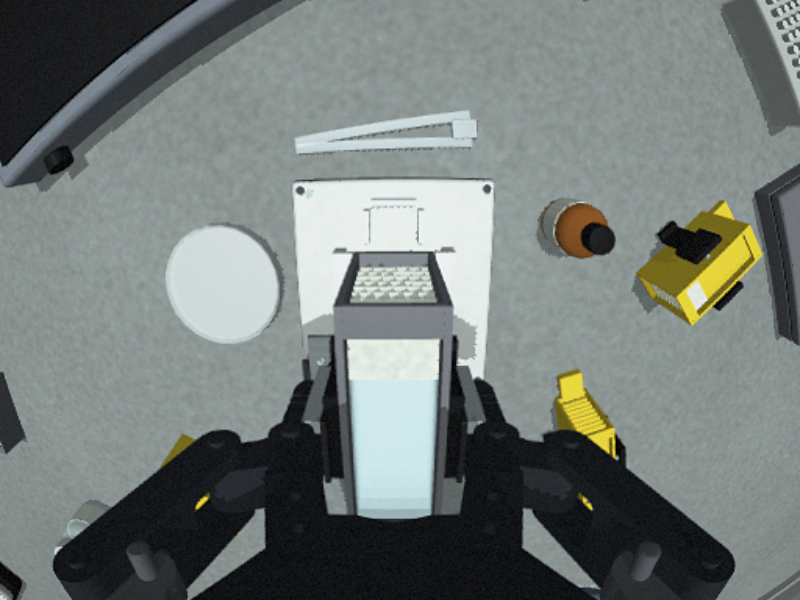

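The cassette is held upright between both catches and sits in the hand exactly as before the lift. The dock is empty, the lock is at the stop, and the bystanders are where they were. Hand in.

```bash
python3 -c "
from station import workorder
print(workorder.sign_off())"
```

```text
the job is handed in; nothing more can be done
None
```

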